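Press the foil sample onto its puck

ROBOT

A 6-joint arm with a two-finger parallel gripper is mounted at the origin on a cart in front of the work surface, level with it; the furniture and walls round the work are solid. World frame = base frame: x ahead of the robot, y to its left, z up, the work surface at z = 0. Lengths are in mm, angles in rad, forces in N, time in s.
With the tool pointing down it reaches from about 250 to 775 mm from the base axis. Payload 4 kg.
Tool frame: the origin (TCP) lies at the very end of the fingers, on their centre line; the grasp point (between the pads) lies 19 mm behind it; z points along the fingers, y is the line along which they close (so a half turn about z gives the same grasp; the last joint's range is limited). The gripper opens to 94 mm and grips with 3 to 60 N. Pads are 16 mm wide; open, the fingers measure 119 mm over their backs; the gripper's body (75 mm by 177 mm) begins 78 mm behind the grasp point.
Start: joints at [1.167, 0.087, 1.371, -0, 1.684, -0.103], TCP at [162.966, 525.321, 205.506] pointing down, gripper open.
Joint ranges: [-3.1, 3.1], [-0.76, 2.03], [0.27, 2.55], [-1.08, 4.22], [0.17, 2.65], [-2.57, 2.57]. Speed limits (rad/s): [2.79, 2.79, 3.14, 3.14, 3.14, 3.14].

INTERFACE

Orientations are given as a unit quaternion [w, x, y, z].
In Python, from workcell import readout, imaging, env gives the robot as it stands. The module is installed in compiled form; this text tells all that it offers.
- The arm moves only by the shell command python3 -m jog 'ROWS'. ROWS is JSON, one flat list of numbers, 7 for each row, row after row: the shift along the tool's x, y, z in mm, then the turn, a rotation vector about the tool's x, y, z in rad, then the finger opening in mm, from 0 to 94. A call has 1 to 12 rows; each row is the pose to reach, as a shift and turn from the pose commanded when the call began, along the tool's axes at that moment; what a row does not reach only later rows make up. A row lasts 1/12 s, in which the tool goes at most 41.7 mm and 7.16 degrees, less where a joint would pass 70% of its speed; a pose out of reach is approached as far as the arm can. A call with a gripper value outside its range is refused whole. The fingers move at their own pace and stop on an object; the grip force is fixed at half the most. Time passes only in rows, so rows that repeat a pose let the fingers close. It gives the time, the measured TCP pose, the force, the opening and the grip force at its end, in the units of the state.
- readout.sense(): the state, without advancing time (a new reading comes with each control period).
- imaging.grab_frame(name): name is "side" or "top" or "wrist"; returns (picture, depth): 480x640x3 uint8, red, green, blue; 480x640 float32, mm along the optical axis (not along the pixel's ray), 0 where there is no reading.
- imaging.calibration(name): a dict with "K" (3x3 intrinsics, pixels), "origin" and "rotation" of the camera in the world. Camera axes: x right, y down, z forward; pixel columns grow to the right and rows downward; lengths in mm; the calibration is good to about 2 mm. A picture is of the moment at which its call begins: read the wrist's pose just before it. calibration takes no time and is no camera call; for the wrist camera it gives the pose at the moment of the call.
- env.close_job(): hands the job in; it is judged then, once.
Trained networks look in the newest picture that a camera, given by its name, has taken for a name from the list of things; names that differ only in an ending like _2 or _b are one class to them, and where a whole thing is asked for, a point or a joint stands for the part that bears it (a point fixed in the world has none). Each returns a list of dicts, best first, with "confidence" (0 to 1); they miss things now and then, are a little off and sometimes report something else, mostly with a low value. They report only what shows in the picture. A call takes as long as a camera call.
- imaging.find_in(camera, target): "at" ([column, row] in pixels, amid what is visible of it).
The state is a dict: "clock": time; "joints": joint angles; "qd": joint speeds; "joint_torque": joint torques, N m; "ee_pos": TCP position; "eef_rot": TCP orientation; "wrist_force": force on the tool from outside, world axes, zero at the start; "torque": the same for the moment, N m; "grip_width": finger opening in mm; "gripper_force": force on a finger pad.
Only numpy, scipy, OpenCV 4.12 (cv2) and the standard library are available. Lean on these libraries where they do the work, as an engineer would, in place of code of your own. Each camera call takes 0.05 s, during which the arm holds its last target. There are 200 camera calls.

TASK

Two identical small hand presses stand on the bench, and one of them has the round sample puck with the foil on it lying under its ram. Push the round head of that press straight down to its stop, keep it down for about a second, then let it spring all the way back up. Leave the empty press unpressed and the puck lying in its nest.

Things in the scene. Friction and masses are not known exactly. Their poses are not given: they have to be found in the camera images.
- loaded_ram (a joint): Sprung ram of the press that holds the puck: 0 m = up (rest), 0.016 m = head down at its stop. About 3 N starts it, 11 N reaches the stop; it springs back when let go. Press (screwed down): grey base 110 x 76 x 14 mm, rear column, arm with a 28 mm wide guide whose collar tops out at 112 mm. A 20 mm rubber foot hangs over the nest and just reaches the puck at the stop.
- loaded_head (a point): Centre of the flat top of the grey round push head (42 mm across, flat part 36 mm, 13 mm thick) of the press that holds the puck. It moves with the ram: 141 mm above the bench when up, 125 mm at the stop. z points up; nothing is above it.
- empty_ram (a joint): Ram of the other press, identical but with an empty nest; same values and spring (0 = up, 0.016 m = down). Its head stands at least 0.13 m from the other one. It must stay up.
- foil_puck: Loose light round sample puck, 31 mm across, 11 mm high, a dark square of foil on top; origin at the centre of its underside. It lies straight below the head of one press, in its nest: a dark steel ring 34 mm inside, 6 mm high, on the base plate. A similar blank flange (40 mm, no foil) on the open bench is not part of the job.

How it is judged (in metres and radians):
On the way:
1. the head of the press with the puck is held down at its stop (within 3 mm) for half a second (value of joint loaded_ram above 0.013 m), for 0.5 s.
At the end, for the whole second after the job is handed in: After the press, both heads are fully up again (within 3 mm) and the puck lies at rest in its nest, within 10 mm of where it was (value of joint each of loaded_ram, empty_ram below 0.003 m and distance of foil_puck from where it was at the start of the episode below 0.01 m and linear speed of foil_puck below 0.02 m/s); the robot touches nothing.
It fails at once if the ram of the empty press is pushed down by more than 6 mm (value of joint empty_ram above 0.006 m).
It also fails if it takes over 29 s, if anything falls off the work surface, if the arm or the gripper's body presses on something with over 40 N, if the wrist force passes 120 N, or if a joint passes its speed limit or range.

## Working session

There is one attempt and no reset: what is moved stays moved. The work goes in short steps, Python scripts to look and compute and a shell command to move; the robot and the scene stay as the last step left them, time stands still between calls to the robot, and variables do not carry over. Pictures are saved under pics/ and viewed, at most 10 in all, crops included, and the job is handed in when it is done.

```bash
mkdir -p pics
python3 - <<'E'
from workcell import readout, imaging
import cv2,numpy as np
ims=[]
for n in("top","side"):
    p,d=imaging.grab_frame(n); np.savez(n+".npz",p=p,d=d)
    cv2.imwrite(f"pics/{n}.png",p[:,:,::-1])
    for t in("loaded_head","foil_puck"): print(n,t,imaging.find_in(n,t))
    c=imaging.calibration(n);print(c)
print(readout.sense())
E
```

```text
top loaded_head [{'at': [274.0, 249.2], 'confidence': 0.62}]
top foil_puck []
{'K': array([[506.05910794,   0.        , 329.9177456 ],
       [  0.        , 506.05910794, 252.14652663],
       [  0.        ,   0.        ,   1.        ]]), 'origin': array([ 376.213239  ,   13.45244392, 1033.42417877]), 'rotation': array([ 0.0584281 , -0.7041432 ,  0.70486974, -0.06266707])}
side loaded_head [{'at': [311.9, 261.6], 'confidence': 0.95}]
side foil_puck [{'at': [313.1, 316.1], 'confidence': 0.59}]
{'K': array([[480.28556119,   0.        , 314.87114151],
       [  0.        , 480.28556119, 246.19977231],
       [  0.        ,   0.        ,   1.        ]]), 'origin': array([481.35644819, 749.25280094, 538.64891242]), 'rotation': array([ 0.01875491, -0.03425578,  0.86944385, -0.49248573])}
{'clock': 0.3, 'joints': array([ 1.16692691e+00,  8.74885926e-02,  1.37123396e+00, -1.76406491e-05,
        1.68356697e+00, -1.03091708e-01]), 'qd': array([ 7.67565587e-05, -3.82196620e-03, -4.35390220e-03, -1.02835141e-04,
        7.26087923e-04, -1.21782836e-03]), 'joint_torque': array([-4.49155168e-04, -3.39596128e+01, -3.02074850e+01,  7.16515956e-02,
        2.78461841e-02, -9.47908597e-05]), 'ee_pos': array([162.8854252 , 525.15401708, 205.07684609]), 'eef_rot': array([-7.88940930e-05,  1.49823578e-01,  9.88712685e-01, -3.39498655e-04]), 'wrist_force': array([0.64715558, 1.08807675, 0.42129678]), 'torque': array([ 0.01982617, -0.00559192,  0.01030997]), 'gripper_force': 0.0, 'grip_width': 93.91125929418232}
```

View pics/top.png

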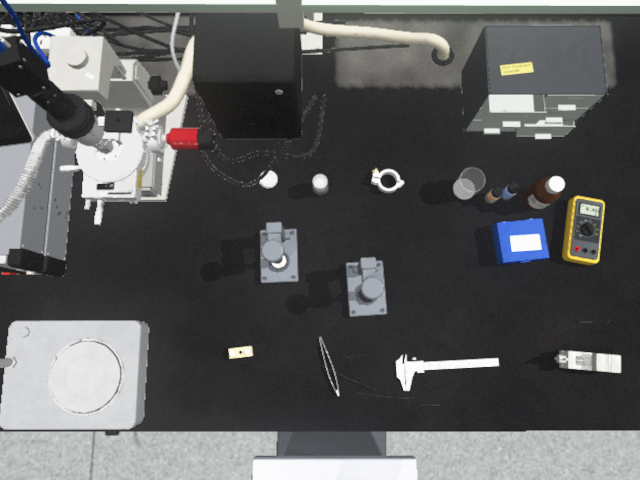

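View pics/side.png

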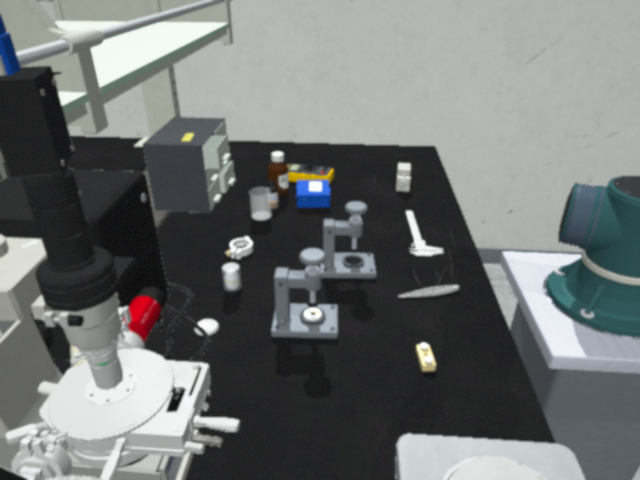

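The puck, white with a dark foil square, is under the nearer/left press: side px (313,315) and top px (281,262). Its head is at top (274,250) and side (312,258). The other press, at top (371,288), has an empty nest.

```bash
cat > h.py <<'E'
import numpy as np
from scipy.spatial.transform import Rotation as R
from workcell import imaging
def cam(n):
    c=imaging.calibration(n);q=c["rotation"];return c["K"],c["origin"],R.from_quat(q[[1,2,3,0]]) 
def cloud(n,d):
    K,o,r=cam(n);v,u=np.mgrid[:480,:640]
    P=np.stack([(u-K[0,2])/K[0,0]*d,(v-K[1,2])/K[1,1]*d,d],-1)
    return r.apply(P.reshape(-1,3)).reshape(480,640,3)+o
E
python3 - <<'E'
from h import *
for n,b in(("top",[(255,232,295,275),(350,270,390,310)]),("side",[(295,240,330,275),(340,195,372,222)])):
    d=np.load(n+".npz")["d"];C=cloud(n,d)
    for x0,y0,x1,y1 in b:
        Q=C[y0:y1,x0:x1].reshape(-1,3);m=Q[(Q[:,2]>132)&(Q[:,2]<155)]
        print(n,len(m),m.mean(0),m.min(0),m.max(0),np.median(m[:,2]), np.percentile(Q[:,2],98))
from workcell import readout
s=readout.sense();q=s["eef_rot"];r=R.from_quat(q[[1,2,3,0]]);print(r.as_matrix().round(3))
c=imaging.calibration("wrist");print(c, r.inv().apply(c["origin"]-s["ee_pos"]))
E
```

```text
top 419 [533.38639576 112.26411225 140.638307  ] [513.01368777  92.06438426 132.44433936] [553.69999481 133.2544148  145.59072022] 140.82528113695741 143.0984066092331
top 426 [466.41191433 -64.77770486 140.94280463] [447.03780972 -84.68955564 134.15323609] [486.56779585 -45.27901458 145.80036542] 140.94005769082094 143.75612478429017
side 381 [534.83004223 119.44604355 140.42696152] [514.70969039  93.21955119 132.61331569] [555.50147592 135.62701306 143.98943079] 141.4427268111943 142.91429748375958
side 238 [468.36317446 -57.67663992 140.14525415] [448.47179669 -80.16847828 132.0002626 ] [488.00484877 -41.4496725  143.69318054] 141.23191890419923 142.95004006387313
[[-0.955  0.296 -0.   ]
 [ 0.296  0.955 -0.001]
 [ 0.    -0.001 -1.   ]]
{'K': array([[420.04522347,   0.        , 324.77881796],
       [  0.        , 420.04522347, 242.43771599],
       [  0.        ,   0.        ,   1.        ]]), 'origin': array([ 84.49787965, 549.67360854, 383.93767628]), 'rotation': array([0.11314849, 0.79716593, 0.58724256, 0.08288594])} [ 8.21424025e+01  7.10168958e-02 -1.78856465e+02]
```

```bash
python3 -m jog '[-227,-270,0,0,0,0,0,-227,-270,0,0,0,0,0,-227,-270,0,0,0,0,0,-227,-270,0,0,0,0,0,-227,-270,0,0,0,0,0,-227,-270,0,0,0,0,0,-227,-270,0,0,0,0,0,-227,-270,0,0,0,0,0,-227,-270,0,0,0,0,0,-476,-284,0,0,0,0,0,-476,-284,0,0,0,0,0,-476,-284,0,0,0,0,0]'
```

```text
clock: 1.3
ee_pos: [418.3, 155.2, 206.1]
eef_rot: [0.001, 0.15, 0.989, 0.001]
wrist_force: [-0.5, -0.1, -0.5]
grip_width: 17.6
gripper_force: 0.0
```

```bash
python3 -m jog '[-85,-4,0,0,0,0,0,-85,-4,0,0,0,0,0,-85,-4,20,0,0,0,0,-85,-4,20,0,0,0,0,-85,-4,20,0,0,0,0,-85,-4,20,0,0,0,0,-85,-4,20,0,0,0,0]'
python3 - <<'E'
from h import *
from workcell import readout
import cv2
s=readout.sense()
K,o,r=cam("wrist");p,d=imaging.grab_frame("wrist")
cv2.imwrite("pics/w1.png",p[:,:,::-1])
print(imaging.find_in("wrist","loaded_head"))
C=cloud("wrist",d);m=(C[...,2]>132)&(C[...,2]<150)&(abs(C[...,0]-534)<35)&(abs(C[...,1]-114)<35)
Q=C[m];print(len(Q),Q.mean(0),Q.min(0),Q.max(0))
print(s["ee_pos"],s["grip_width"]);q=s["eef_rot"];t=R.from_quat(q[[1,2,3,0]])
print(t.inv().apply(np.array([533.5,112.8,160])-s["ee_pos"]))
E
```

```text
clock: 1.88
ee_pos: [496.4, 128.2, 186.9]
eef_rot: [0.001, 0.149, 0.989, 0.0]
wrist_force: [-0.2, 0.0, -0.1]
grip_width: 0.4
gripper_force: 0.0
[{'at': [321.2, 277.6], 'confidence': 0.71}]
187 [530.57192356 104.26562793 139.15031386] [516.85262837  92.51428736 132.9233988 ] [553.38400387 118.5600607  142.11757181]
[496.41349764 128.21020591 186.94337668] 0.35766814511636363
[-39.93274357  -3.81247905  27.01239799]
```

View pics/w1.png

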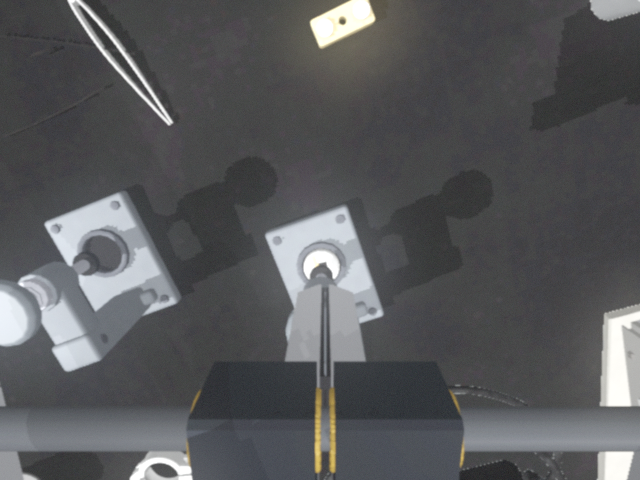

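The picture shows the puck in its nest at px (322,262), with the head hidden behind the closed fingers. The empty press is off to the left at px (105,255). So the top and side estimate stands: about (534, 113).

```bash
python3 -m jog '[-40,-3.5,0,0,0,0,0,-40,-3.5,0,0,0,0,0,-40,-3.5,25,0,0,0,0,-40,-3.5,35,0,0,0,0,-40,-3.5,35,0,0,0,0,-40,-3.5,35,0,0,0,0]'
```

```text
clock: 2.48
ee_pos: [533.2, 112.6, 150.4]
eef_rot: [-0.001, 0.15, 0.989, -0.0]
wrist_force: [0.7, 0.6, -0.0]
grip_width: 0.6
gripper_force: 0.0
```

```bash
python3 -m jog '[0,0,8,0,0,0,0,0,0,12,0,0,0,0,0,0,15,0,0,0,0,0,0,18,0,0,0,0,0,0,20,0,0,0,0,0,0,22,0,0,0,0,0,0,23,0,0,0,0,0,0,24,0,0,0,0,0,0,24,0,0,0,0]'
```

```text
clock: 3.23
ee_pos: [534.8, 112.7, 129.2]
eef_rot: [0.002, 0.15, 0.989, 0.001]
wrist_force: [-2.4, 0.1, 9.2]
grip_width: 0.5
gripper_force: 4.4
```

```bash
python3 -m jog '[0,0,1,0,0,0,0,0,0,2,0,0,0,0,0,0,3,0,0,0,0,0,0,4,0,0,0,0,0,0,5,0,0,0,0,0,0,5,0,0,0,0]'
```

```text
clock: 3.73
ee_pos: [534.8, 112.7, 125.2]
eef_rot: [0.002, 0.15, 0.989, 0.001]
wrist_force: [-3.9, 0.2, 12.1]
grip_width: 0.4
gripper_force: 5.9
```

Just reaching the stop, so I'll add a little more and hold.

```bash
python3 -m jog '[0,0,1,0,0,0,0,0,0,2,0,0,0,0,0,0,2,0,0,0,0,0,0,2,0,0,0,0,0,0,2,0,0,0,0,0,0,2,0,0,0,0,0,0,2,0,0,0,0,0,0,2,0,0,0,0,0,0,2,0,0,0,0,0,0,2,0,0,0,0,0,0,2,0,0,0,0,0,0,2,0,0,0,0]'
```

```text
clock: 4.73
ee_pos: [534.9, 112.7, 125.1]
eef_rot: [0.002, 0.15, 0.989, 0.001]
wrist_force: [-5.6, -0.8, 18.5]
grip_width: 0.3
gripper_force: 9.0
```

Run:
```python
from workcell import imaging
import cv2
p,d=imaging.grab_frame("side");cv2.imwrite("pics/s2.png",cv2.resize(p[200:350,240:400,::-1],None,fx=3,fy=3))
```

```text
(no output)
```

View pics/s2.png

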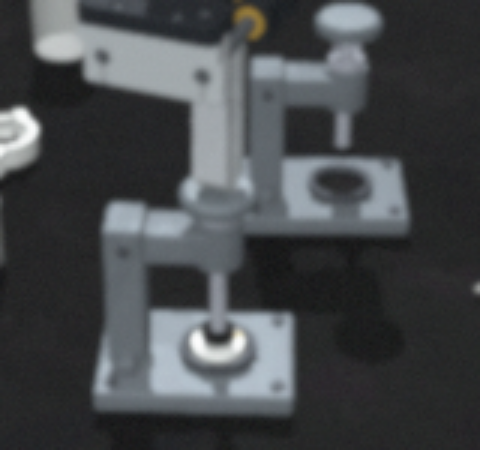

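The head of the loaded press is down on the stop (crop px 215,200) and the foot touches the puck (218,335). The force rose to 18 N with z steady at 125 mm for over a second. The other head is up. Now I'll lift straight off.

```bash
python3 -m jog '[0,0,-4,0,0,0,0,0,0,-8,0,0,0,0,0,0,-12,0,0,0,0,0,0,-16,0,0,0,0,0,0,-20,0,0,0,0,0,0,-24,0,0,0,0,0,0,-28,0,0,0,0,0,0,-45,0,0,0,0,0,0,-70,0,0,0,0,0,0,-90,0,0,0,0,0,0,-90,0,0,0,0,0,0,-90,0,0,0,0]'
python3 - <<'E'
from workcell import imaging,readout
import cv2
from h import *
p,d=imaging.grab_frame("side");cv2.imwrite("pics/s3.png",cv2.resize(p[200:350,240:400,::-1],None,fx=3,fy=3))
C=cloud("side",d)
for x0,y0,x1,y1 in [(295,240,330,275),(340,195,372,222)]:
    Q=C[y0:y1,x0:x1].reshape(-1,3);m=Q[(Q[:,2]>115)&(Q[:,2]<155)];print(np.percentile(m[:,2],[50,90]))
print(readout.sense()["ee_pos"])
E
```

```text
clock: 5.78
ee_pos: [534.5, 112.3, 209.9]
eef_rot: [0.001, 0.15, 0.989, 0.0]
wrist_force: [0.3, -0.1, -0.2]
grip_width: 0.6
gripper_force: 0.0
[141.24201456 142.67878066]
[140.56939821 142.59585643]
[533.75722072 112.21078575 208.31862069]
```

View pics/s3.png

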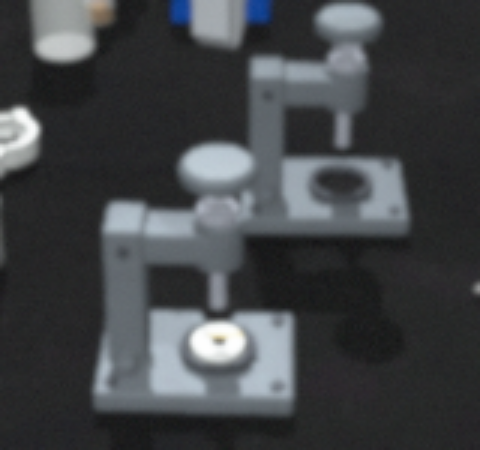

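Both heads are fully up (crop px 217,165 and 348,22). The puck lies in its nest at (218,342), and the arm is clear.

```bash
python3 -c "
from workcell import env
print(env.close_job())"
```

```text
the job is handed in; nothing more can be done
None
```

The loaded press was pushed to its stop, held there for about a second, and has sprung fully back up; the puck is in its nest, the empty press was left unpressed, and the job is handed in (no verdict was returned).

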